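# Load a test board under the jig's spring clip

## Task

Load the white board carrier into the test jig: press the clip's red thumb bar right down with one fingertip and hold it there, so that the clip stands open, while the other fingertip pushes the carrier along its lane, beneath the clip, fully home against the end stop. Only then let the bar come up, so that the clip closes on the carrier, and move away. Push only: do not grip or lift the carrier, do not let the clip drag on it on the way in, and leave the things around the jig alone.

Things in the scene. Friction and masses are not known exactly. Their poses are not given: they have to be found in the camera images.
- jig: Test jig, fixed to the bench: grey base 200 (x) x 134 (y) x 12 mm. Origin: bench level, under the middle of the base. x axis: loading direction of the carrier; y: left of that; z up. Right half: aluminium lane along x, a flat deck 28 mm above the bench from x = -98 mm (open end) to the end stop; side rails 7 mm tall, inner faces at y = -57.5 and -10.5 mm. Left half: the clip's thumb bar.
- clip_shaft (a point): Middle of the clip's shaft (fixed in the jig at x 0, y 4, z 46 mm). The shaft runs along jig x between two steel lugs: x = -96 to -87 and 86 to 95 mm, y = -4 to 12 mm, tops 52 mm above the bench.
- clip_angle (a joint): Angle of the spring clip, a rocker, rad: thumb bar at +y, nose over the lane at -y. 0 = at rest, shut (nose 2.5 mm above the deck, blocks the lane); grows as the bar is pressed; 0.36 = open, bar level (nose 16 mm above the deck); 0.41 = hard stop. Above 0.30 the carrier passes freely. Springs back when let go; closed on the carrier: about 0.20. 0.36 takes about 6.5 N at mid-width.
- clip: The spring clip; origin at point clip_shaft, turns about it. Its red flat thumb bar is 120 mm long in jig x (x = -85 to 35 mm), 36 wide, 4 thick. Pressed to 0.36 it is level, top 31 mm above the bench (3 mm above the deck), jig y = 22 to 58 mm; about 2 mm lower at the hard stop. At rest it slopes up to the left by 20 degrees, its left edge 51 mm above the bench. A fingertip can slide along it.
- bar_middle (a point): Middle of the thumb bar's top face, moves with the clip: jig x = -25, y = 43, z = 45 mm at rest; y = 40, z = 31 mm when level. Two fingertips of equal height fit the job: one on the pressed bar, the other in the lane, 3 mm above the deck, behind the carrier.
- nose_tip (a point): Centre of the front face of the clip's brass nose, turns with the clip. The nose is a round bar 10 mm thick along the middle of the lane, jig x = 58 to 80 mm, with a blunt front that the carrier cannot push up. The steel arm that bears it spans the same x; its top stays below 60 mm above the bench.
- lane_end (a point): Foot of the end stop's face on the deck, at the lane's middle (jig x = 88, y = -34, z = 28 mm). The stop is 12 mm tall.
- carrier: Loose white plastic carrier, 70 (x) x 44 (y) x 10 mm, about 0.12 kg, a copper test board in its top. Origin: centre of its underside. It lies flat in the lane (1.5 mm play each side), x axis along jig x, front end 8 to 30 mm short of the clip's nose. Home: front end at the end stop, origin at jig x = 53 mm, rear end at 18 mm, the nose over its front part.
- relay: Blue cube relay, 28 x 28 x 26 mm, loose on the bench left of the jig; bystander. Origin: centre of its underside.
- cap_cell1: Black upright capacitor with a yellow top, 22 mm across, 80 mm tall, loose, left of the jig near its far end; bystander. Origin: centre of its underside.
- tape_blue: Roll of blue tape lying flat, 58 mm across, 18 mm high, loose, right of the jig; bystander. Origin: centre of its underside.
- flux_tin: Round yellow-topped tin, 51 mm across, 19 mm high, loose, right of the jig and nearer the robot; bystander. Origin: centre of its underside.
There are look-alikes about, which are no part of the job. There is more than one size of the jig; the job needs the smaller. Leave any green look-alike of the carrier alone.

How it is judged:
On the way, in this order (a step that is already met when the one before it is completed fails the run):
1. a fingertip holds the thumb bar down and the clip open, the carrier not yet beneath it (value of joint clip_angle above 0.28 rad and contact force between the fingers and clip above 1 N and x of carrier in the frame of jig below 0.022 m), for 0.1 s.
2. the other fingertip has pushed the carrier home (within 3 mm) while the first still holds the clip open (value of joint clip_angle above 0.26 rad and contact force between the fingers and clip above 0.8 N and contact force between the fingers and carrier above 0.1 N and x of carrier in the frame of jig above 0.05 m), for 0.1 s.
At the end, for the whole second after the job is handed in: The carrier lies flat on the deck, within 3 mm of the end stop and at rest, and the clip, let go, has closed on it: joint between 0.16 and 0.25 rad, nose pressing on the carrier with more than 1 N (x of carrier in the frame of jig between 0.05 and 0.056 m and z of carrier in the frame of jig between 0.026 and 0.03 m and value of joint clip_angle between 0.16 and 0.25 rad and contact force between clip and carrier above 1 N and linear speed of carrier below 0.01 m/s and velocity of joint clip_angle below 0.05 rad/s); the robot touches nothing.
It fails at once if the carrier is lifted more than 6 mm off the deck or tipped (z of carrier in the frame of jig above 0.034 m or angle between carrier's own z axis and vertical above 0.15 rad).
It fails at once if the clip is let down on the carrier while it is beneath the nose but not yet home (x of carrier in the frame of jig between 0.026 and 0.0495 m and value of joint clip_angle below 0.23 rad).
It fails at once if a thing beside the jig is moved more than 15 mm or knocked over (distance of any of relay, tape_blue, cap_cell1, flux_tin from where it was at the start of the episode above 0.015 m or angle between any of relay, tape_blue, cap_cell1, flux_tin's own z axis and vertical above 0.3 rad).
It also fails if it takes over 42 s, if anything falls off the work surface, if the arm or the gripper's body presses on something with over 40 N, if the wrist force passes 120 N, or if a joint passes its speed limit or range.

## Robot

A 6-joint arm with a two-finger parallel gripper is mounted at the origin on a cart in front of the work surface, level with it; the furniture and walls round the work are solid. World frame = base frame: x ahead of the robot, y to its left, z up, the work surface at z = 0. Lengths are in m, angles in rad, forces in N, time in s.
With the tool pointing down it reaches from about 0.275 to 0.875 m from the base axis. Payload 12.5 kg.
Tool frame: the origin (TCP) lies at the very end of the fingers, on their centre line; the grasp point (between the pads) lies 19 mm behind it; z points along the fingers, y is the line along which they close (so a half turn about z gives the same grasp; the last joint's range is limited). The gripper opens to 85 mm and grips with 20 to 120 N. Pads are 22 mm wide; open, the fingers measure 114 mm over their backs; the gripper's body (76 mm by 85 mm) begins 54 mm behind the grasp point. The pads swing forward as they close: fully open they stand 13 mm farther back than shut.
Start: joints at [1.185, 0.351, 1.652, -0, 1.139, -0.085], TCP at [0.163, 0.525, 0.231] pointing down, gripper open.
Joint ranges: [-2.75, 2.75], [-0.79, 2.1], [0.01, 2.65], [-1.57, 4.71], [0.07, 3.14], [-2.87, 2.87]. Speed limits (rad/s): [2.22, 2.22, 2.79, 3.14, 3.14, 3.14].

## Interface

Orientations are given as a 3x3 rotation matrix whose columns are the frame's x, y, z axes.
In Python, from bench import manip gives the robot as it stands. Calls block until the motion is done:
- manip.move_ptp(position, orientation): joint-space move of the TCP to a pose.
- manip.move_l(position, attitude=None, max_speed=0.15): straight line of the TCP; attitude=None keeps the orientation; max_speed is the mean speed in m/s.
- manip.move_j(angles): joint-space move.
- manip.set_gripper(opening, effort=None): opening from 0.0 (shut) to 1.0 (fully open); effort is the grip in N (None keeps the last); returns when the fingers have stopped.
- manip.dwell(seconds).
- manip.inverse_kinematics(position, orientation): joint angles nearest the present ones, or None.
- manip.grab_frame(name): name is "side" or "top" or "wrist"; returns (picture, depth): 400x640x3 uint8, red, green, blue; 400x640 float32, m along the optical axis (not along the pixel's ray), 0 where there is no reading.
- manip.get_calibration(name): a dict with "camera_matrix" (3x3 intrinsics, pixels), "k1" (the pictures are not rectified: a ray, as slopes to the right and down, at radius r is drawn at 1 + k1 r^2 times it, then the intrinsics apply), "R" (3x3) and "t" (3): a world point X has camera coordinates R X + t. Camera axes: x right, y down, z forward; pixel columns grow to the right and rows downward; lengths in m; the calibration is good to about 2 mm. A picture is of the moment at which its call begins: read the wrist's pose just before it. get_calibration takes no time and is no camera call; for the wrist camera it gives the pose at the moment of the call.
A pose or a line that the arm cannot do raises manip.Unreachable and nothing moves.
- manip.sign_off(): hands the job in; it is judged then, once.
Trained networks look in the newest picture that a camera, given by its name, has taken for a name from the list of things; names that differ only in an ending like _2 or _b are one class to them, and where a whole thing is asked for, a point or a joint stands for the part that bears it (a point fixed in the world has none). Each returns a list of dicts, best first, with "confidence" (0 to 1); they miss things now and then, are a little off and sometimes report something else, mostly with a low value. They report only what shows in the picture. A call takes as long as a camera call. They do not tell look-alikes from the thing itself.
- manip.look_for(camera, name): "at" ([x, y, z] in m, in world coordinates, good to about 4 mm: the middle of the surface that is visible of it).
Readings, each from a call of its own:
- manip.current_time(): time.
- manip.current_qpos(): joint angles.
- manip.current_joint_vel(): joint speeds.
- manip.current_joint_torque(): joint torques, N m.
- manip.current_ee_pos(): TCP position.
- manip.current_tcp_rot(): TCP orientation.
- manip.current_force(): force on the tool from outside, world axes, zero at the start.
- manip.current_ft_torque(): the same for the moment, N m.
- manip.current_grip_width(): opening from 0.0 (shut) to 1.0 (fully open).
- manip.current_grip_force(): force on a finger pad.
Only numpy, scipy, OpenCV 4.12 (cv2) and the standard library are available. Lean on these libraries where they do the work, as an engineer would, in place of code of your own. Each camera call takes 0.05 s, during which the arm holds its last target. There are 200 camera calls.

## Working session

There is one attempt and no reset: what is moved stays moved. The work goes in short steps, each a Python script; the robot and the scene stay as the last script left them, time stands still between calls to the robot, and variables do not carry over. Pictures are saved under pics/ and viewed, at most 10 in all, crops included, and the job is handed in when it is done.

```bash
ls; mkdir -p pics; python3 - <<'E'
from bench import manip
import cv2,numpy as np
for n in("top","side"):
    p,d=manip.grab_frame(n); cv2.imwrite(f"pics/{n}0.png",p[:,:,::-1]); np.save(f"pics/{n}0.npy",d)
    c=manip.get_calibration(n); print(n,np.round(c["R"],3).tolist(),np.round(c["t"],3),c["k1"],c["camera_matrix"][0])
    for t in("jig","clip","carrier","bar_middle","nose_tip","lane_end","relay","cap_cell1","tape_blue","flux_tin"):
        print(t,[(np.round(r["at"],3).tolist(),round(r["confidence"],2)) for r in manip.look_for(n,t)])
print(manip.current_time())
E
```

```text
pics
top [[0.131, -0.991, 0.001], [-0.97, -0.128, -0.205], [0.203, 0.026, -0.979]] [-0.103  0.546  0.901] -0.06955579962822621 [384.7818497    0.         317.23709077]
jig [([0.528, 0.068, 0.031], 0.96), ([0.366, -0.371, 0.033], 0.67), ([0.55, 0.03, 0.035], 0.32)]
clip [([0.515, 0.084, 0.043], 0.75), ([0.347, -0.356, 0.055], 0.65)]
carrier [([0.535, -0.198, 0.011], 0.69)]
bar_middle [([0.522, 0.086, 0.045], 0.6), ([0.349, -0.354, 0.055], 0.58)]
nose_tip [([0.351, -0.353, 0.058], 0.73), ([0.518, 0.084, 0.047], 0.7), ([0.611, -0.052, 0.018], 0.68)]
lane_end [([0.53, 0.065, 0.038], 0.66), ([0.368, -0.373, 0.034], 0.65)]
relay [([0.55, 0.03, 0.036], 0.74), ([0.49, 0.198, 0.028], 0.45), ([0.531, 0.067, 0.038], 0.25)]
cap_cell1 []
tape_blue [([0.611, -0.054, 0.018], 0.7)]
flux_tin [([0.524, -0.073, 0.018], 0.71)]
side [[-0.893, -0.449, 0.013], [-0.17, 0.311, -0.935], [0.416, -0.838, -0.354]] [0.446 0.146 0.764] -0.015129194545122144 [382.09458836   0.         315.1784357 ]
jig [([0.522, 0.086, 0.014], 0.89)]
clip [([0.518, 0.085, 0.044], 0.96)]
carrier []
bar_middle [([0.522, 0.08, 0.05], 0.71)]
nose_tip [([0.522, 0.079, 0.047], 0.69)]
lane_end [([0.523, 0.081, 0.023], 0.9)]
relay [([0.48, 0.206, 0.021], 0.71)]
cap_cell1 [([0.58, 0.234, 0.041], 0.81)]
tape_blue [([0.617, -0.06, 0.018], 0.52)]
flux_tin []
1.1
```

View pics/top0.png

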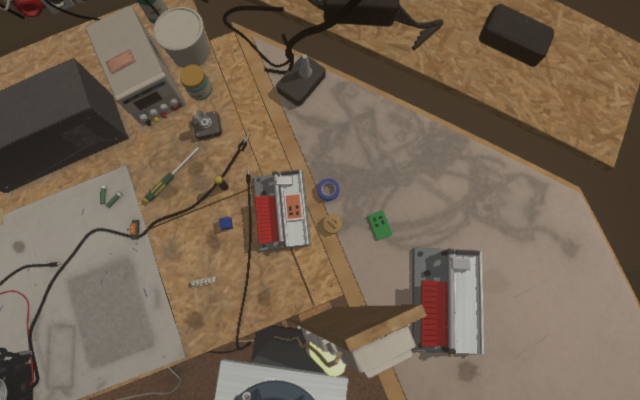

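View pics/side0.png

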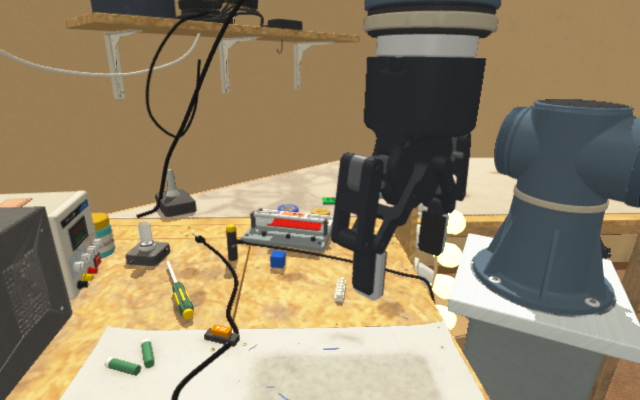

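The smaller jig is at top px (280,210), with its red bar at (267,219), white carrier with copper board at (293,207) and the nose end at (285,181). Look-alikes are the larger empty jig at (447,300) and the green carrier at (379,225). I choose the small jig. The bystanders are the relay at (225,223), capacitor at (222,183), tape at (328,189) and tin at (332,224). Next I'll look from close by with the wrist camera.

```bash
python3 - <<'E'
from bench import manip
import cv2,numpy as np
c=manip.get_calibration("wrist"); p=manip.current_ee_pos(); R=manip.current_tcp_rot()
C=-c["R"].T@c["t"]; print("cam in tool",np.round(R.T@(C-p),3), "axis",np.round(R.T@c["R"].T[:,2],3)); print(np.round(R,3).tolist())
yaw=0.02; Rt=np.array([[np.cos(yaw),np.sin(yaw),0],[np.sin(yaw),-np.cos(yaw),0],[0,0,-1.]])
best=None
for s in(1,-1):
    Rs=Rt@np.diag([s,s,1]); q=manip.inverse_kinematics([0.50,0.07,0.26],Rs); print(s,q)
    if q is not None and (best is None or abs(q[5])<abs(best[0])): best=(q[5],Rs)
Rs=best[1]
off=Rs@(R.T@(C-p)); off[2]=0
tgt=np.array([0.525,0.07,0.28])-off*0.6; print(tgt)
manip.move_ptp(tgt,Rs)
c=manip.get_calibration("wrist"); im,d=manip.grab_frame("wrist")
cv2.imwrite("pics/w0.png",im[:,:,::-1]); np.savez("pics/w0.npz",im=im,d=d,**{k:np.array(v) for k,v in c.items()})
print(manip.current_force(),manip.current_time(),manip.current_ee_pos())
for t in("carrier","clip","nose_tip","bar_middle","lane_end","relay","cap_cell1","tape_blue","flux_tin"):
    print(t,[(np.round(r["at"],3).tolist(),round(r["confidence"],2)) for r in manip.look_for("wrist",t)])
E
```

```text
cam in tool [ 0.065 -0.    -0.144] axis [-0.259  0.     0.966]
[[-0.955, 0.296, -0.0], [0.296, 0.955, -0.0], [-0.0, -0.0, -1.0]]
1 [ 4.68634469e-02  2.38235920e-01  1.73091438e+00 -4.44089210e-16
  1.17244235e+00  1.59765977e+00]
-1 [ 4.68634469e-02  2.38235920e-01  1.73091438e+00 -4.44089210e-16
  1.17244235e+00 -1.54393288e+00]
[0.56414365 0.07082781 0.28      ]
[ 0.75594635 -0.23370199  0.14103265] 3.325 [0.5639943  0.07155039 0.27994256]
carrier [([0.551, 0.029, 0.041], 0.82), ([0.537, -0.19, 0.01], 0.65), ([0.582, 0.221, 0.062], 0.65)]
clip [([0.514, 0.082, 0.044], 0.56)]
nose_tip [([0.514, 0.084, 0.046], 0.72)]
bar_middle [([0.514, 0.083, 0.043], 0.97), ([0.608, -0.048, 0.017], 0.36)]
lane_end [([0.525, 0.074, 0.038], 0.95), ([0.435, -0.314, 0.014], 0.64), ([0.608, -0.052, 0.018], 0.6)]
relay [([0.49, 0.196, 0.022], 0.84)]
cap_cell1 [([0.583, 0.219, 0.06], 0.81)]
tape_blue [([0.611, -0.048, 0.015], 0.98)]
flux_tin [([0.518, -0.071, 0.019], 0.83), ([0.607, -0.05, 0.018], 0.43), ([0.514, 0.084, 0.041], 0.27)]
```

View pics/w0.png

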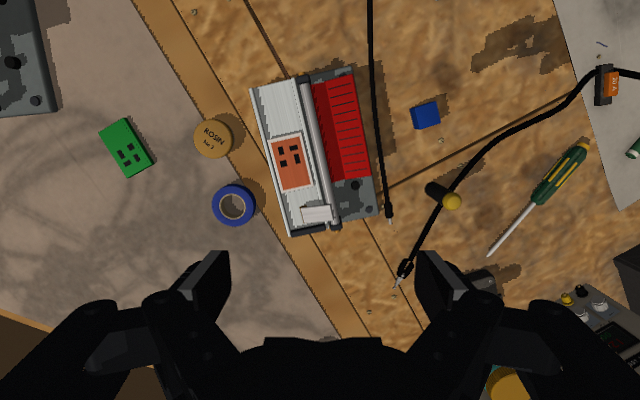

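The picture shows the chosen small jig. The red bar is at (342,127), the white carrier with its copper board at (290,160), and the nose and stop at (318,214) at the far (+x) end. The lane is open toward the robot. The relay is at (425,115), the cap at (445,197), the tape at (234,205) and the tin at (213,137), all clear of the path. Next I'll measure the pose from colour and depth.

```bash
cat > h.py <<'E'
import numpy as np,cv2
def world(f):
    K=f["camera_matrix"];k1=float(f["k1"]);d=f["d"]
    v,u=np.mgrid[0:400,0:640].astype(np.float64)
    pts=np.stack([u.ravel(),v.ravel()],1)[:,None]
    n=cv2.undistortPoints(pts,K,np.array([k1,0,0,0.]))[:,0]
    P=np.c_[n,np.ones(len(n))]*d.reshape(-1,1)
    return ((P-f["t"])@f["R"]).reshape(400,640,3)
def rect(W,m):
    m=cv2.morphologyEx(m.astype(np.uint8),cv2.MORPH_OPEN,np.ones((3,3)))
    n,l,s,_=cv2.connectedComponentsWithStats(m); k=1+np.argmax(s[1:,4]); m=l==k
    P=W[m]; r=cv2.minAreaRect((P[:,:2]*1000).astype(np.float32)); return m,P,r
E
python3 - <<'E'
from h import *
f=np.load("pics/w0.npz");W=world(f);im=f["im"].astype(int);r,g,b=im[...,0],im[...,1],im[...,2]
x,y,z=W[...,0],W[...,1],W[...,2];ok=f["d"]>0
reg=ok&(x>.4)&(x<.66)&(y>-.02)&(y<.16)
bench=ok&(abs(z)<.01);print("bench z",np.median(z[bench]))
for n,m in(("red",reg&(r>100)&(g<50)&(b<60)),("copper",reg&(r>140)&(g>50)&(g<140)&(b<110)&(z>.03)),("jig",reg&(z>.007))):
    M,P,R=rect(W,m);print(n,M.sum(),R,np.round(np.percentile(P,[2,50,98],axis=0),4).tolist())
    if n=="red":
        A=np.c_[P[:,:2],np.ones(len(P))];c=np.linalg.lstsq(A,P[:,2],rcond=None)[0];print("slope",c,np.degrees(np.arctan(np.hypot(*c[:2]))),"yaw from slope",np.degrees(np.arctan2(-c[0],c[1])))
o=f["im"][60:245,230:400];cv2.imwrite("pics/crop.png",cv2.resize(o,None,fx=3.2,fy=3.2)[:,:,::-1])
E
```

```text
bench z 0.002333273638891163
red 2250 ((512.0343017578125, 101.7483901977539), (109.24420166015625, 32.63056564331055), 13.806117057800293) [[0.4606, 0.0787, 0.0402], [0.5101, 0.1019, 0.0464], [0.5629, 0.1247, 0.0524]]
slope [-0.08766615  0.36259549  0.05421104] 20.457662012194795 yaw from slope 13.591799045630166
copper 1150 ((550.1558837890625, 31.636219024658203), (60.93508529663086, 36.154571533203125), 14.097426414489746) [[0.5203, 0.0111, 0.0382], [0.5546, 0.032, 0.0399], [0.58, 0.0522, 0.0414]]
jig 50924 ((559.8995971679688, 71.4986343383789), (34.419708251953125, 149.59117126464844), 1.3642230033874512) [[0.5443, 0.002, 0.3059], [0.5532, 0.0709, 0.3611], [0.5731, 0.1404, 0.3812]]
```

View pics/crop.png

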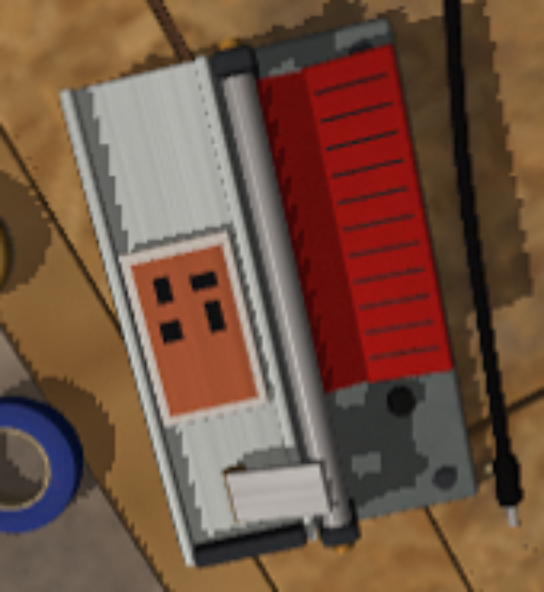

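The crop confirms a white-rimmed carrier with its copper board at crop (195,325), short of the white nose arm at (275,490). The red bar is on the left side of the jig, seen from above.

```bash
python3 - <<'E'
from h import *
f=np.load("pics/w0.npz");W=world(f);im=f["im"].astype(int);r,g,b=im[...,0],im[...,1],im[...,2]
x,y,z=W[...,0],W[...,1],W[...,2]-.0023;ok=f["d"]>0
reg=ok&(x>.4)&(x<.66)&(y>-.04)&(y<.18)
M,P,R=rect(W,reg&(z>.006)&(z<.075));print("jig",R)
M,P,R=rect(W,reg&(r>60)&(g<.4*r)&(b<.45*r)&(z>.02)&(y>.06));print("red",R)
yaw=np.radians(13.8);ex=np.array([np.cos(yaw),np.sin(yaw)]);ey=np.array([-np.sin(yaw),np.cos(yaw)])
c=np.array(R[0])/1000;o=c+25*ex*.001-43*ey*.001;print("origin from red centre",o)
# extents in jig frame about o
J=np.stack([(W[...,:2]-o)@ex,(W[...,:2]-o)@ey],-1)*1000
def ext(n,m):
    a=J[m];print(n,len(a),np.round(np.percentile(a,[0.5,2,50,98,99.5],axis=0),1).T.tolist(),round(np.median(z[m])*1000,1))
ext("red",M)
for zl,zh in((6,17),(20,30),(31,37)):
    m=reg&(z>zl/1e3)&(z<zh/1e3)&(abs(J[...,0])<130)&(abs(J[...,1])<90);ext((zl,zh),m)
ext("carrier copper",reg&(r>140)&(g>50)&(g<140)&(b<110)&(z>.032)&(z<.045)&(J[...,1]<-5))
ext("carrier top",reg&(z>.0365)&(z<.043)&(J[...,1]<-14)&(J[...,1]>-54)&(J[...,0]<52))
ext("arm",reg&(z>.045)&(J[...,1]<-14)&(J[...,0]>30)&(J[...,0]<110)&(J[...,1]>-60))
# height profile along lane mid and across
for a in range(-110,111,6):
    m=reg&(abs(J[...,0]-a)<3)&(abs(J[...,1]+34)<8);print(a,round(np.median(z[m])*1000,1) if m.sum() else None,end="; ")
print()
for a in range(-80,81,3):
    m=reg&(abs(J[...,1]-a)<1.5)&(abs(J[...,0]+60)<20);print(a,round(np.median(z[m])*1000,1) if m.sum() else None,end="; ")
E
```

```text
jig ((541.4880981445312, 63.8067512512207), (198.70274353027344, 134.853271484375), 14.040018081665039)
red ((508.69793701171875, 93.04086303710938), (119.88182067871094, 50.02631378173828), 13.827763557434082)
origin from red centre [0.54323323 0.05724543]
red 4124 [[-83.9, -82.1, -27.0, 31.5, 33.5], [18.3, 19.3, 43.7, 66.8, 67.5]] 42.8
(6, 17) 2640 [[-99.0, -97.7, 58.8, 99.2, 110.2], [-60.4, -59.5, 46.6, 89.3, 89.8]] 11.1
(20, 30) 3168 [[-97.1, -95.8, -50.2, 86.6, 88.4], [-50.4, -49.9, -27.8, 1.9, 17.9]] 27.2
(31, 37) 1841 [[-95.7, -92.1, -5.1, 88.9, 92.9], [-55.0, -54.6, -28.7, 1.9, 4.9]] 34.4
carrier copper 1173 [[-29.5, -28.7, 4.8, 29.9, 30.8], [-44.4, -43.9, -26.7, -9.1, -8.6]] 37.6
carrier top 1349 [[-33.8, -32.8, -0.7, 33.7, 34.8], [-48.1, -47.5, -30.9, -14.7, -14.2]] 37.6
arm 13 [[61.4, 61.6, 69.4, 78.7, 78.9], [-18.5, -18.1, -14.8, -14.2, -14.2]] 45.5
-110 -0.7; -104 -0.7; -98 27.0; -92 26.9; -86 27.1; -80 27.1; -74 27.1; -68 27.0; -62 27.2; -56 27.2; -50 27.2; -44 27.2; -38 27.3; -32 37.0; -26 37.4; -20 37.6; -14 37.7; -8 37.4; -2 339.3; 4 330.6; 10 323.3; 16 318.9; 22 311.2; 28 37.9; 34 37.2; 40 27.6; 46 27.4; 52 27.2; 58 27.4; 64 27.7; 70 27.5; 76 27.8; 82 26.9; 88 34.2; 94 38.5; 100 None; 106 0.1; 
-80 -0.8; -77 -1.0; -74 -1.1; -71 -1.0; -68 -1.0; -65 -0.9; -62 -0.7; -59 9.6; -56 33.5; -53 33.9; -50 28.7; -47 27.0; -44 27.1; -41 27.1; -38 27.1; -35 27.2; -32 27.2; -29 27.1; -26 27.1; -23 27.2; -20 27.0; -17 27.1; -14 27.3; -11 27.3; -8 27.3; -5 27.3; -2 33.9; 1 33.1; 4 11.5; 7 49.2; 10 51.0; 13 50.9; 16 48.9; 19 43.9; 22 43.0; 25 42.0; 28 41.0; 31 39.7; 34 39.1; 37 38.7; 40 39.9; 43 41.1; 46 42.0; 49 43.3; 52 44.3; 55 45.6; 58 46.5; 61 47.9; 64 48.9; 67 49.5; 70 47.8; 73 9.1; 76 -1.3; 79 -1.3;
```

```bash
cat >> h.py <<'E'
yaw=np.radians(13.9);cy,sy=np.cos(yaw),np.sin(yaw)
Rj=np.array([[cy,-sy,0],[sy,cy,0],[0,0,1.]]);Oj=np.array([.5415,.064,0])
RT=Rj@np.diag([-1,1,-1.])   # tool: x back along jig, y left, z down
def jw(x,y,z): return Oj+Rj@(np.array([x,y,z])/1000)
def wj(p): return Rj.T@(np.asarray(p)-Oj)*1000
E
python3 - <<'E'
from h import *
from bench import manip
print(RT)
manip.set_gripper(0.7)
manip.move_ptp(jw(-58,3,95),RT)
q=manip.current_qpos();print(np.round(q,3),manip.current_grip_width(),manip.current_time(),np.round(manip.current_force(),2))
c=manip.get_calibration("wrist");p=manip.current_ee_pos();R=manip.current_tcp_rot();im,d=manip.grab_frame("wrist")
cv2.imwrite("pics/w1.png",im[:,:,::-1]);f=dict(im=im,d=d,**{k:np.array(v) for k,v in c.items()});np.savez("pics/w1.npz",p=p,Rt=R,**f)
T=(world(f)-p)@R*1000
for s in(-1,1):
    m=(d>0)&(T[...,2]>-40)&(T[...,2]<12)&(s*T[...,1]>15)&(s*T[...,1]<70)&(abs(T[...,0])<25)
    P=T[m];print(s,len(P),np.round(np.percentile(P,[0,1,50,99,100],axis=0),1).T.tolist())
    for zz in range(-35,12,4):
        a=P[abs(P[:,2]-zz)<2]
        if len(a)>5:print(zz,len(a),np.round([*np.percentile(a[:,1],[2,98]),*np.percentile(a[:,0],[2,98])],1))
E
```

```text
[[-0.97071648 -0.24022804  0.        ]
 [-0.24022804  0.97071648  0.        ]
 [ 0.          0.         -1.        ]]
[ 0.013  0.437  1.922  0.     0.78  -1.799] 0.7033919950069691 4.9833 [ 0.54 -0.3  -0.18]
-1 1602 [[-11.5, -10.6, 6.8, 11.5, 11.7], [-44.0, -43.2, -30.3, -29.8, -29.6], [-40.0, -39.8, -26.7, -7.5, -5.9]]
-35 259 [-42.9 -29.8 -10.3  11.3]
-31 252 [-42.9 -29.9 -10.5  11.3]
-27 217 [-43.1 -29.8 -10.1  11.5]
-23 211 [-43.1 -29.9 -10.5  11.4]
-19 185 [-43.2 -29.9 -10.2  11.5]
-15 162 [-42.3 -29.8 -10.   11.3]
-11 112 [-36.6 -29.8 -10.4  11.3]
-7 43 [-30.3 -29.8  -9.8   8.8]
1 1573 [[-11.7, -10.6, 6.9, 11.5, 11.8], [29.2, 29.4, 30.1, 43.1, 43.5], [-40.0, -39.6, -26.5, -7.5, -5.5]]
-35 242 [ 29.3  42.9 -10.5  11.4]
-31 247 [ 29.4  42.9 -10.3  11.4]
-27 214 [ 29.4  42.8 -10.1  11.4]
-23 204 [29.5 42.8 -9.9 11.5]
-19 182 [ 29.6  42.9 -10.2  11.5]
-15 162 [29.7 41.8 -9.9 11.4]
-11 113 [ 29.7  36.2 -10.7  11.2]
-7 41 [29.6 30.2 -9.6  9.1]
```

View pics/w1.png

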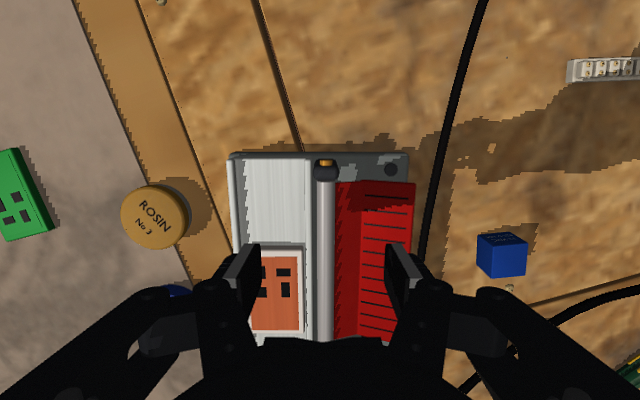

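The fingers straddle the shaft: the left tip at (395,250) is over the red bar and the right tip at (243,255) over the lane side. In the tool frame the tips are at y = ±30 to 43 mm and x = ±11 mm, about 6 mm behind the TCP. Now I'll press the bar down in steps while reading the force.

```bash
python3 - <<'E'
from h import *
from bench import manip
manip.move_l(jw(-58,3,46),max_speed=.06)
manip.dwell(.1);F0=manip.current_force()
for z in(40,34,29,27,26,25,24,23,22):
    manip.move_l(jw(-58,3,z),max_speed=.03); manip.dwell(.08)
    F=manip.current_force()-F0; print(z,np.round(F,2),np.round(wj(manip.current_ee_pos()),1),np.round(manip.current_ft_torque(),2))
    if F[2]>11: break
print(manip.current_time())
c=manip.get_calibration("wrist");im,d=manip.grab_frame("wrist")
f=dict(im=im,d=d,**{k:np.array(v) for k,v in c.items()});np.savez("pics/w2.npz",**f);cv2.imwrite("pics/w2.png",im[:,:,::-1])
W=world(f);J=((W-Oj)@Rj)*1000
for y in(24,28,32,36,40,44,48,52,56):
    m=(d>0)&(abs(J[...,1]-y)<1)&(abs(J[...,0]+79)<5);print(y,np.round(np.median(J[m][:,2]),1) if m.any() else None,end=" ")
m=(d>0)&(abs(J[...,1]+40)<14)&(abs(J[...,0]+85)<8);print("deck",np.median(J[m][:,2]))
E
```

```text
40 [1.24 0.11 0.46] [-58.   3.  40.] [-0.02  0.01 -0.03]
34 [ 1.71 -3.49  3.2 ] [-57.7   2.8  34.2] [-0.44 -0.27 -0.  ]
29 [ 2.5  -5.84  6.35] [-57.6   2.7  29.3] [-0.62 -0.15  0.04]
27 [ 2.5 -7.9  9. ] [-57.5   2.5  27.5] [-0.76 -0.18  0.03]
26 [ 1.85 -8.19  9.68] [-57.4   2.4  26.6] [-0.98 -0.05  0.01]
25 [ 0.89 -8.88 11.81] [-57.3   2.4  25.7] [-1.01 -0.03  0.01]
8.3667
24 110.1 28 103.9 32 98.9 36 32.1 40 32.1 44 32.0 48 32.0 52 31.9 56 31.8 deck 29.41022935829678
```

The bar is level: it is flat at about 31 mm once the 1.4 mm depth bias seen on the deck is removed. The clip is therefore open. Now I'll push.

```bash
python3 - <<'E'
from h import *
from bench import manip
x=-58;base=None
for x in(-48,-40,-25,-10,0,4,6,7,8,9,10,11,12,13):
    manip.move_l(jw(x,3,25),max_speed=.03 if x<4 else .015)
    F=Rj.T@manip.current_force(); print(x,np.round(F,1),np.round(wj(manip.current_ee_pos()),1))
    if x==0: base=F[0]
    if x>4 and F[0]<base-8: break
manip.dwell(.3);print(np.round(Rj.T@manip.current_force(),1),np.round(wj(manip.current_ee_pos()),1),manip.current_time())
c=manip.get_calibration("wrist");im,d=manip.grab_frame("wrist")
cv2.imwrite("pics/w3.png",im[:,:,::-1])
im,d=manip.grab_frame("top");o=im[150:270,220:350];cv2.imwrite("pics/t3.png",cv2.resize(o,None,fx=4,fy=4)[:,:,::-1])
E
```

```text
-48 [-3.7 -0.3  7.1] [-48.8   3.4  24.9]
-40 [-3.   1.4  7.3] [-40.9   3.5  24.9]
-25 [-3.9  0.9  7. ] [-26.1   3.5  24.8]
-10 [-5.2  0.1  8.3] [-11.1   3.6  24.8]
0 [-2.7  1.   6.7] [-1.   3.5 24.8]
4 [-5.8  0.7  6.8] [ 2.7  3.5 24.7]
6 [-4.5  0.2  7.6] [ 4.6  3.6 24.7]
7 [-6.6  0.9  7. ] [ 5.5  3.6 24.7]
8 [-6.7 -0.3  8.7] [ 6.5  3.6 24.7]
9 [-8.8 -0.8  9.9] [ 6.9  3.6 24.6]
10 [-13.1  -0.9  13.4] [ 7.   3.6 24.6]
[-13.3  -0.5  13.2] [ 7.   3.6 24.6] 13.1
```

View pics/t3.png

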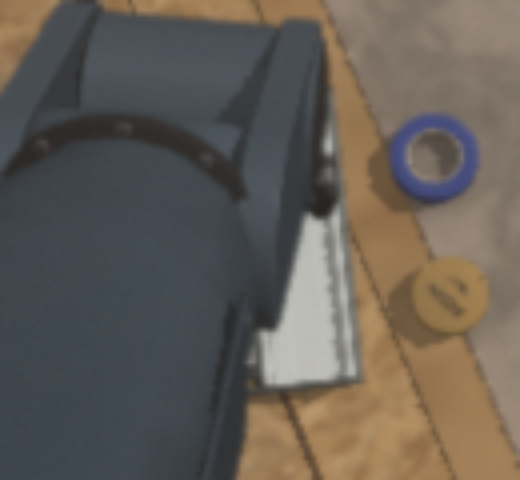

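The push stopped at TCP x = 7.0, the predicted home position, with force building against the stop. The top view shows only the arm over the jig, with the tape and tin untouched. Next I'll ease off the carrier, then lift.

```bash
python3 - <<'E'
from h import *
from bench import manip
manip.move_l(jw(3,3,25),max_speed=.02)
print(np.round(wj(manip.current_ee_pos()),1),np.round(Rj.T@manip.current_force(),1))
manip.move_l(jw(3,3,60),max_speed=.04)
manip.move_l(jw(3,3,120),max_speed=.1)
manip.move_ptp(jw(40,3,260),RT)
c=manip.get_calibration("wrist");im,d=manip.grab_frame("wrist")
f=dict(im=im,d=d,**{k:np.array(v) for k,v in c.items()});W=world(f);J=(W-Oj)@Rj*1000
z=J[...,2];m=(d>0)&(z>35.5)&(z<44)&(abs(J[...,1]+34)<18)&(J[...,0]<56)&(J[...,0]>-60)
print("carrier x",np.percentile(J[m][:,0],[1,99]));
for y in range(22,66,4):
    m=(d>0)&(abs(J[...,1]-y)<1)&(abs(J[...,0]+25)<40);print(y,np.round(np.median(z[m]),1),end=" ")
print(manip.current_time())
cv2.imwrite("pics/w4.png",cv2.resize(im[60:300,180:460],None,fx=2,fy=2)[:,:,::-1])
E
```

```text
[ 3.9  3.2 25.6] [3.9 1.  6.9]
carrier x [18.21861567 55.33494277]
22 39.1 26 36.6 30 36.4 34 36.9 38 37.7 42 38.4 46 39.0 50 39.6 54 40.4 58 40.7 62 39.1 16.1583
```

View pics/w4.png

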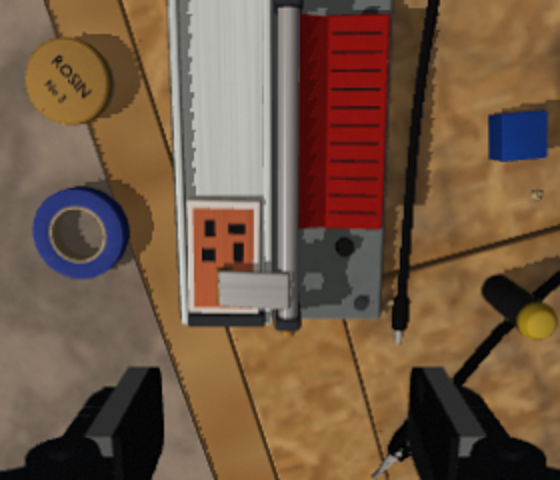

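The carrier at crop (224,255) is against the end stop, with the nose arm closed over it at (255,288). Its rear is at 18.2 mm, and the bar slope gives a clip angle of about 0.20 rad. The bystanders are in place, so I'm handing in.

```bash
python3 -c "
from bench import manip
print(manip.sign_off())"
```

```text
the job is handed in; nothing more can be done
None
```

I handed the job in at about 16 s: the carrier sits home against the end stop (rear at 18.2 mm), the clip is closed on it at about 0.20 rad, the arm is clear, and the bystanders looked undisturbed; the sign-off returned no verdict.

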